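Find the washroom tap with the worn handle and collar it

TASK

One of the three shut taps on the wash trough has a worn, loose lever: rock each lever sideways, first to your left and then to your right as you face the taps, until you find the one with too much play, never pushing the taps or trough with more than 15 N. Leave the loose lever swung fully over to the right so that the fault shows, then put the red out-of-use collar over the spindle on top of that tap, resting flat on the handle. Do not disturb the bottle, the mug or the bar of soap.

Things in the scene. Friction and masses are not known exactly. Their poses are not given: they have to be found in the camera images.
- basin: White ceramic wash trough, fixed, 245 mm deep (x) by 420 mm wide (y), rims 85 mm high. Origin on the counter (z = 0) below the middle tap's axis; x away from the user (the robot is on the -x side), y to the user's left, z up. Flat tap deck at x -45 to 45 mm, open trough at x -200 to -45 mm. Three chrome taps on the deck: a (left, y = 120 mm), b (middle, y = 0), c (right, y = -120 mm).
- lever_a (a joint): Turn (rad) of the left tap's blue lever: 0 = bar straight towards the user (basin -x), within 0.02 at the start; positive = bar to the user's right (-y), negative = left. 1.3 N at the grip point moves it, it stays where left. Exactly one of the three alike levers is loose: it swings about 0.45 rad (28 mm at the grip) either way, then stops hard. Sound: it stops within 0.06 rad (4 mm).
- grip_a (a point): Middle of the left lever's level bar, 62 mm out from the tap's axis, 166 mm above the counter; moves with the lever; its -x axis points along the bar to its free end, 90 mm from the axis. Blue bar 12 mm wide, 16 mm tall (158 to 174 mm above the counter). The spout below it reaches no higher than 124 mm.
- seat_a (a point): On the left tap's axis, at the top face of the lever's hub (radius 22 mm), 177 mm above the counter: where the collar's underside rests. A fixed round spindle of radius 10 mm stands 34 mm up from here. Below the hub is a fixed column of radius 19 mm. Axes as the basin's.
- lever_b (a joint): Turn (rad) of the middle tap's blue lever: 0 = bar straight towards the user (basin -x), within 0.02 at the start; positive = bar to the user's right (-y), negative = left. 1.3 N at the grip point moves it, it stays where left. Exactly one of the three alike levers is loose: it swings about 0.45 rad (28 mm at the grip) either way, then stops hard. Sound: it stops within 0.06 rad (4 mm).
- grip_b (a point): Middle of the middle lever's level bar, 62 mm out from the tap's axis, 166 mm above the counter; moves with the lever; its -x axis points along the bar to its free end, 90 mm from the axis. Blue bar 12 mm wide, 16 mm tall (158 to 174 mm above the counter). The spout below it reaches no higher than 124 mm.
- seat_b (a point): On the middle tap's axis, at the top face of the lever's hub (radius 22 mm), 177 mm above the counter: where the collar's underside rests. A fixed round spindle of radius 10 mm stands 34 mm up from here. Below the hub is a fixed column of radius 19 mm. Axes as the basin's.
- lever_c (a joint): Turn (rad) of the right tap's blue lever: 0 = bar straight towards the user (basin -x), within 0.02 at the start; positive = bar to the user's right (-y), negative = left. 1.3 N at the grip point moves it, it stays where left. Exactly one of the three alike levers is loose: it swings about 0.45 rad (28 mm at the grip) either way, then stops hard. Sound: it stops within 0.06 rad (4 mm).
- grip_c (a point): Middle of the right lever's level bar, 62 mm out from the tap's axis, 166 mm above the counter; moves with the lever; its -x axis points along the bar to its free end, 90 mm from the axis. Blue bar 12 mm wide, 16 mm tall (158 to 174 mm above the counter). The spout below it reaches no higher than 124 mm.
- seat_c (a point): On the right tap's axis, at the top face of the lever's hub (radius 22 mm), 177 mm above the counter: where the collar's underside rests. A fixed round spindle of radius 10 mm stands 34 mm up from here. Below the hub is a fixed column of radius 19 mm. Axes as the basin's.
- collar: Loose red plastic ring, the out-of-use marker: outside diameter 54 mm, hole 29 mm, 22 mm tall, 50 g, lying flat on the counter to the user's right of the basin. Origin at the centre of its underside, z along its axis.
- soap: Bystander: blue soap bottle, radius 30 mm, 150 mm tall, standing left of the basin. Origin at the centre of its underside.
- mug: Bystander: blue mug, rim radius 38 mm, 90 mm tall, handle on its own +y side, standing right of the basin beyond the collar. Origin at the centre of its underside.
- soapbar: Bystander: yellow bar of soap 75 x 50 x 24 mm lying left of the basin, nearer the robot than the bottle. Origin at the centre of its underside.
Not all that is in view belongs to the job. Of the things shaped like the collar, the red one is meant.

How it is judged:
By the outcome, as a careful person would: the job done as asked, in the order asked, and still so for the second after the job is handed in, with the robot touching nothing.
It also fails if it takes over 64 s, if anything falls off the work surface, if the arm or the gripper's body presses on something with over 40 N, if the wrist force passes 120 N, or if a joint passes its speed limit or range.

ROBOT

A 7-joint arm with a two-finger parallel gripper is mounted at the origin on the work surface. World frame = base frame: x ahead of the robot, y to its left, z up, the work surface at z = 0. Lengths are in m, angles in rad, forces in N, time in s.
With the tool pointing down it reaches from about 0.4 to 0.85 m from the base axis. Payload 4.5 kg.
Tool frame: the origin (TCP) lies on the centre line of the jaws, within the pads' length; the fingertips stand 14 mm ahead of it and the grasp point (between the pads) lies 5 mm behind it; z points along the fingers, y is the line along which they close (so a half turn about z gives the same grasp; the last joint's range is limited). The gripper opens to 85 mm and grips with 20 to 120 N. Pads are 22 mm wide; open, the fingers measure 114 mm over their backs; the gripper's body (76 mm by 85 mm) begins 54 mm behind the grasp point. The pads swing forward as they close: fully open they stand 13 mm farther back than shut.
Start: joints at [-1.108, 0.689, -0.195, 1.565, 0.157, 0.902, -0.215], TCP at [0.26, 0.568, 0.245] pointing down, gripper open.
Joint ranges: [-3.01, 3.01], [-0.46, 2.08], [-1.47, 1.51], [0.13, 2.56], [-1, 4.14], [0.04, 2.09], [-2.66, 2.66]. Speed limits (rad/s): [2.57, 2.57, 3.14, 3.14, 3.14, 3.14, 3.14].

INTERFACE

Orientations are given as a 3x3 rotation matrix whose columns are the frame's x, y, z axes.
In Python, from plant import status, imaging, order gives the robot as it stands.
- The arm moves only by the tool play_rows, never from a script. Its argument "motion" is a list of rows, each an object of numbers: "hand": the finger opening in m, from 0 to 0.0854; "tx", "ty", "tz": the shift along the tool's x, y, z in m; "yaw": the turn about the tool's z in units of 5 degrees (1.0 is 5 degrees). In form: [{"hand": .., "tx": .., "ty": .., "tz": .., "yaw": ..}, ...]. A call has 1 to 8 rows; each row shifts and turns the commanded pose from where the row before left it, along the tool's axes as they then stand; what a row does not reach is not made up. A row lasts 1/8 s, in which the tool goes at most 62.5 mm and 10.7 degrees, less where a joint would pass 70% of its speed; a pose out of reach is approached as far as the arm can. A call is refused whole if a number of a shift passes 0.0625 or a number of a turn 1, either way. A call with a gripper value outside its range is refused whole. The fingers move at their own pace and stop on an object; "force" is the grip in N (left out, the last holds). Time passes only in rows, so rows that do not move let the fingers close. It gives the time, the measured TCP pose, the force, the opening and the grip force at its end, in the units of the state.
- status.observe(): the state, without advancing time (a new reading comes with each control period).
- imaging.snapshot(name): name is "scene" or "side" or "wrist"; returns the picture (384x512x3 uint8, blue, green, red); there is no depth.
- imaging.camera_info(name): a dict with "K" (3x3 intrinsics, pixels), "R" (3x3) and "t" (3): a world point X has camera coordinates R X + t; the wrist camera has in their place "T_tool_cam" (4x4, takes a point from camera to tool coordinates, whose origin is the TCP and whose axes are the flange's). Camera axes: x right, y down, z forward; pixel columns grow to the right and rows downward; lengths in m; the calibration is good to about 2 mm. A picture is of the moment at which its call begins: read the wrist's pose just before it. camera_info takes no time and is no camera call.
- order.close_job(): hands the job in; it is judged then, once.
The state is a dict: "clock": time; "joints": joint angles; "joint_velocities": joint speeds; "joint_torque": joint torques, N m; "tool_pos": TCP position; "tool_rot": TCP orientation; "contact_force": force on the tool from outside, world axes, zero at the start; "ft_torque": the same for the moment, N m; "grip_width": finger opening in m; "grasp_force": force on a finger pad.
Only numpy, scipy, OpenCV 4.12 (cv2) and the standard library are available. Lean on these libraries where they do the work, as an engineer would, in place of code of your own. Each camera call takes 0.05 s, during which the arm holds its last target. There are 200 camera calls.

## Working session

There is one attempt and no reset: what is moved stays moved. The work goes in short steps, Python scripts to look and compute and a tool call to move; the robot and the scene stay as the last step left them, time stands still between calls to the robot, and variables do not carry over. Pictures are saved under pics/ and viewed, at most 10 in all, crops included, and the job is handed in when it is done.

Besides the shell and the picture viewer there is one more tool, called as name(argument=value, ...), one argument or row to a line, values as JSON. play_rows: Moves the arm, as the interface text tells. Its arguments: {"type":"object","properties":{"motion":{"type":"array","items":{"type":"object","properties":{"hand":{"type":"number"},"tx":{"type":"number"},"ty":{"type":"number"},"tz":{"type":"number"},"yaw":{"type":"number"}}}},"force":{"type":"number"}},"required":["motion"]}

```bash
mkdir -p pics; ls; python3 - <<'E'
from plant import status, imaging
import cv2, numpy as np
s=status.observe(); print({k:np.round(v,3).tolist() for k,v in s.items()})
a=imaging.snapshot("scene"); b=imaging.snapshot("side")
cv2.imwrite("pics/scene.png",a);cv2.imwrite("pics/side.png",b)
for n in("scene","side","wrist"): print(n,{k:np.round(v,4).tolist() for k,v in imaging.camera_info(n).items()})
E
```

```text
pics
{'clock': 0.0, 'joints': [-1.108, 0.69, -0.195, 1.566, 0.157, 0.903, -0.215], 'joint_velocities': [0.001, 0.0, -0.0, 0.0, 0.001, 0.002, 0.001], 'joint_torque': [0.001, -53.961, -1.266, -15.854, 0.009, 0.01, 0.0], 'tool_pos': [0.26, 0.568, 0.244], 'tool_rot': [[-0.91, 0.416, -0.001], [0.416, 0.91, -0.002], [-0.0, -0.002, -1.0]], 'contact_force': [1.028, -0.383, -0.197], 'ft_torque': [-0.053, -0.026, 0.063], 'grasp_force': 0.0, 'grip_width': 0.085}
scene {'K': [[362.9837, 0.0, 257.4722], [0.0, 362.9837, 193.5688], [0.0, 0.0, 1.0]], 'R': [[-0.8384, 0.5451, -0.0006], [0.3711, 0.57, -0.7331], [-0.3993, -0.6148, -0.6801]], 't': [0.4196, -0.0954, 1.2798]}
side {'K': [[389.788, 0.0, 252.2011], [0.0, 389.788, 185.2427], [0.0, 0.0, 1.0]], 'R': [[0.8046, -0.5938, 0.001], [-0.3633, -0.4937, -0.7901], [0.4696, 0.6354, -0.613]], 't': [-0.4013, 0.315, 0.9566]}
wrist {'K': [[315.4215, 0.0, 257.0153], [0.0, 315.4215, 189.3458], [0.0, 0.0, 1.0]], 'T_tool_cam': [[0.0011, -0.9531, -0.3028, 0.0789], [1.0, 0.001, 0.0004, 0.0004], [-0.0, -0.3028, 0.9531, -0.1289], [0.0, 0.0, 0.0, 1.0]]}
```

View pics/scene.png

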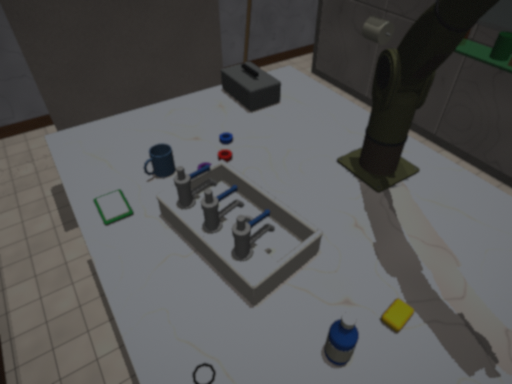

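View pics/side.png

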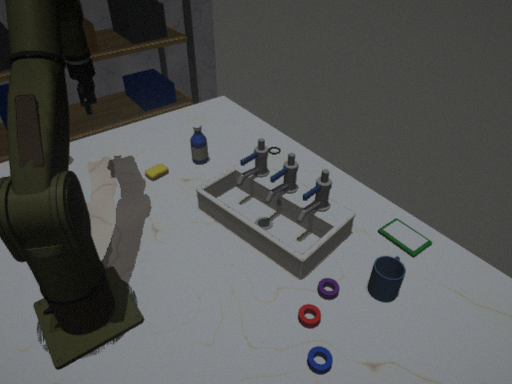

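Both views agree. The red ring is at scene (225,155) and side (310,315). Look-alikes are the purple ring at scene (204,167) / side (328,288), the blue ring at scene (226,138) / side (320,359), and the black ring at scene (204,374) / side (274,150). I choose the red one. The taps are at scene (241,225), (209,200) and (181,178), left to right for the user. Next come a close crop and triangulation.

```bash
cat > h.py <<'E'
import numpy as np, cv2
from plant import status, imaging
def ray(n,uv,s=None):
    c=imaging.camera_info(n);d=np.linalg.inv(c["K"])@[uv[0],uv[1],1.]
    if n=="wrist":
        T=np.array(c["T_tool_cam"]);R=np.array(s["tool_rot"]);p=np.array(s["tool_pos"])
        o=p+R@T[:3,3];d=R@T[:3,:3]@d
    else:
        R=np.array(c["R"]);o=-R.T@c["t"];d=R.T@d
    return o,d/np.linalg.norm(d)
def plane(od,z): o,d=od;return o+d*(z-o[2])/d[2]
def tri(rs):
    A=sum(np.eye(3)-np.outer(d,d) for o,d in rs);b=sum((np.eye(3)-np.outer(d,d))@o for o,d in rs)
    X=np.linalg.solve(A,b);return X,max(np.linalg.norm(np.cross(X-o,d)) for o,d in rs)
def blobs(im,lo,hi,amin=15):
    h=cv2.cvtColor(im,cv2.COLOR_BGR2HSV);m=cv2.inRange(h,np.array(lo),np.array(hi))
    if lo[0]<=2: m|=cv2.inRange(h,np.array((172,lo[1],lo[2])),np.array((180,255,255)))
    k,l,st,c=cv2.connectedComponentsWithStats(m)
    return [(c[i].round(1).tolist(),st[i].tolist()) for i in range(1,k) if st[i][4]>=amin]
E
python3 - <<'E'
from h import *
a=cv2.imread("pics/scene.png");b=cv2.imread("pics/side.png")
for n,im in(("scene",a),("side",b)):
    print(n,"red",blobs(im,(0,130,80),(8,255,255)));print(n,"blue",blobs(im,(100,130,60),(125,255,255)))
c1=cv2.resize(a[125:275,150:300],(400,400),interpolation=cv2.INTER_CUBIC)
c2=cv2.resize(b[130:330,210:360],(400,533),interpolation=cv2.INTER_CUBIC)[:400]
c3=cv2.resize(b[260:380,290:410],(0,0),fx=1.6,fy=1.6)
cv2.imwrite("pics/crop1.png",cv2.convertScaleAbs(np.hstack([c1,c2]),alpha=1.8))
P={"a":((241,218),(262,141)),"b":((209,192),(291,156)),"c":((181,171),(325,173))}
for k,(u,v) in P.items(): print(k,*tri([ray("scene",u),ray("side",v)]))
print("col",*tri([ray("scene",(225,155)),ray("side",(310,315))]))
E
```

```text
scene red [([224.4, 154.0], [218, 150, 14, 9, 74])]
scene blue [([225.5, 136.9], [220, 133, 12, 8, 75]), ([201.1, 169.3], [191, 165, 18, 11, 46]), ([227.7, 191.3], [218, 185, 19, 14, 50]), ([259.1, 217.0], [249, 210, 20, 15, 65]), ([343.4, 335.9], [330, 321, 28, 26, 408])]
side red [([309.3, 314.0], [299, 305, 22, 19, 226])]
side blue [([197.7, 138.8], [191, 134, 15, 11, 116]), ([248.7, 156.9], [241, 153, 16, 9, 31]), ([278.7, 173.0], [271, 168, 16, 11, 42]), ([311.4, 190.8], [304, 185, 16, 12, 50]), ([319.6, 358.1], [308, 347, 24, 23, 316])]
a [0.62522377 0.12256227 0.20702294] 0.0009576556933001797
b [0.64426309 0.00664327 0.20627386] 0.00022689205932783458
c [ 0.66694469 -0.10917303  0.20276632] 0.0005935899706727331
col [ 0.42503638 -0.33171669  0.01619625] 0.0010243886294794185
```

View pics/crop1.png

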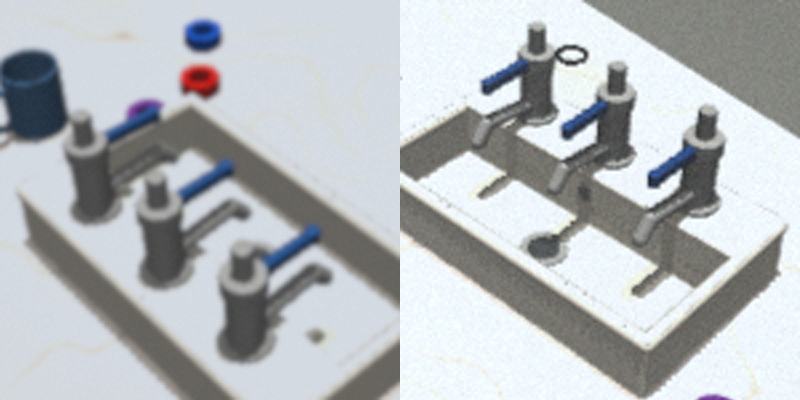

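Close crop: the red ring is at scene (224,154), with blue above it and purple below beside the basin. It matches the description. The three spindles triangulate to about 0.205 m high and 118 mm apart, which fits. Now I turn the tool to the basin axes and go above the middle tap.

play_rows(
  motion=[
    {"yaw": -1,"tz": -0.007,"hand": 0.03},
    {"yaw": -1,"tz": -0.008,"hand": 0.03},
    {"yaw": -1,"tz": -0.008,"hand": 0.03},
    {"yaw": -1,"tz": -0.008,"hand": 0.03},
    {"yaw": -1,"tz": -0.008,"hand": 0.03},
    {"yaw": -1,"tz": -0.008,"hand": 0.03},
    {"yaw": -1,"tz": -0.008,"hand": 0.03},
  ],
)

```text
validation failed for argument at $.mo...
```

play_rows(
  motion=[
    {"tx": -0.0104,"ty": -0.031},
    {"tx": -0.0174,"ty": -0.0515},
    {"tx": -0.0174,"ty": -0.0515},
    {"tx": -0.0174,"ty": -0.0515},
    {"tx": -0.0174,"ty": -0.0515},
    {"tx": -0.0174,"ty": -0.0515},
    {"tx": -0.0174,"ty": -0.0515},
  ],
)

```text
validation failed for argument at $.mo...
```

play_rows(
  motion=[
    {"tx": -0.0174,"ty": -0.0515},
    {"tx": -0.0174,"ty": -0.0515},
    {"tx": -0.0174,"ty": -0.0515},
    {"tx": -0.0174,"ty": -0.0515},
    {"tx": -0.0174,"ty": -0.05},
    {"tx": -0.0104,"ty": -0.03},
    {},
  ],
)

```text
validation failed for argument at $.mo...
```

```bash
python3 - <<'E'
from h import *
s=status.observe();w=imaging.snapshot("wrist");cv2.imwrite("pics/w1.png",w)
import pickle;pickle.dump(s,open("w1.pkl","wb"))
print(s["clock"],np.round(s["tool_pos"],4),np.round(s["tool_rot"],3).tolist(),np.round(s["contact_force"],2))
for c,st in blobs(w,(100,130,40),(125,255,255),100): print(c,st,plane(ray("wrist",c,s),.174).round(4))
E
```

```text
0.1 [0.2596 0.5679 0.2445] [[-0.91, 0.416, -0.001], [0.416, 0.91, -0.002], [-0.0, -0.002, -1.0]] [ 0.11  0.21 -0.55]
```

View pics/w1.png

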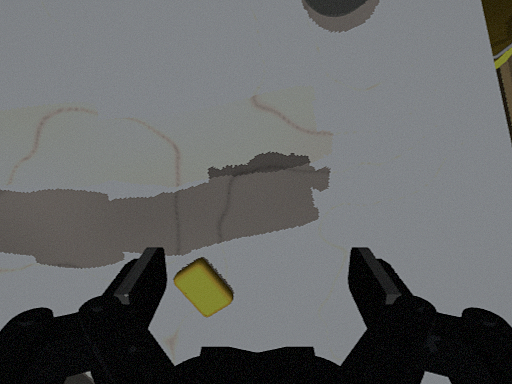

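The wrist view shows only the counter, with the soap bar at (203,287) and the fingers at the bottom. The arm has not moved, because every key must be given in each row. Image-up is tool +x, so I'll face tool x away from the robot to keep the taps in view.

play_rows(
  motion=[
    {"hand": 0.03,"tx": -0.02,"ty": -0.015,"tz": -0.015,"yaw": 0},
    {"hand": 0.03,"tx": -0.038,"ty": -0.028,"tz": -0.015,"yaw": 0},
    {"hand": 0.03,"tx": -0.038,"ty": -0.028,"tz": -0.015,"yaw": 0},
    {"hand": 0.03,"tx": -0.038,"ty": -0.028,"tz": -0.01,"yaw": 0},
    {"hand": 0.03,"tx": -0.038,"ty": -0.028,"tz": 0,"yaw": 0},
    {"hand": 0.03,"tx": -0.038,"ty": -0.028,"tz": 0,"yaw": 0},
    {"hand": 0.03,"tx": -0.038,"ty": -0.028,"tz": 0,"yaw": 0},
    {"hand": 0.03,"tx": -0.038,"ty": -0.028,"tz": 0,"yaw": 0},
  ],
)

```text
clock: 1.15
tool_pos: [0.4331, 0.2545, 0.3012]
tool_rot: [[-0.909, 0.417, 0.001], [0.417, 0.909, -0.0], [-0.001, 0.0, -1.0]]
contact_force: [0.0, -0.1, 0.5]
grip_width: 0.0301
grasp_force: 0.0
```

play_rows(
  motion=[
    {"hand": 0.03,"tx": -0.038,"ty": -0.028,"tz": 0,"yaw": 0},
    {"hand": 0.03,"tx": -0.038,"ty": -0.028,"tz": 0,"yaw": 0},
    {"hand": 0.03,"tx": -0.038,"ty": -0.028,"tz": 0,"yaw": 0},
    {"hand": 0.03,"tx": -0.038,"ty": -0.028,"tz": 0,"yaw": 0},
    {"hand": 0.03,"tx": -0.038,"ty": -0.028,"tz": 0,"yaw": 0},
    {"hand": 0.03,"tx": -0.038,"ty": -0.028,"tz": 0,"yaw": 0},
    {"hand": 0.03,"tx": -0.025,"ty": -0.018,"tz": 0,"yaw": 0},
    {"hand": 0.03,"tx": 0,"ty": 0,"tz": 0,"yaw": 0},
  ],
)

```text
clock: 2.15
tool_pos: [0.5851, -0.0219, 0.3007]
tool_rot: [[-0.906, 0.422, 0.001], [0.422, 0.906, -0.003], [-0.002, -0.002, -1.0]]
contact_force: [-0.6, 0.8, 0.6]
grip_width: 0.0302
grasp_force: 0.0
```

```bash
python3 - <<'E'
from h import *
s=status.observe()
print(s["clock"],np.round(s["tool_pos"],4),np.round(s["tool_rot"],3).tolist(),np.round(s["joints"],2))
E
```

```text
2.15 [ 0.5851 -0.0219  0.3007] [[-0.906, 0.422, 0.001], [0.422, 0.906, -0.003], [-0.002, -0.002, -1.0]] [ 0.08  0.57 -0.21  1.62  0.14  0.96  0.96]
```

play_rows(
  motion=[
    {"hand": 0.03,"tx": 0,"ty": 0,"tz": 0,"yaw": 1},
    {"hand": 0.03,"tx": 0,"ty": 0,"tz": 0,"yaw": 1},
    {"hand": 0.03,"tx": 0,"ty": 0,"tz": 0,"yaw": 1},
    {"hand": 0.03,"tx": 0,"ty": 0,"tz": 0,"yaw": 1},
    {"hand": 0.03,"tx": 0,"ty": 0,"tz": 0,"yaw": 1},
    {"hand": 0.03,"tx": 0,"ty": 0,"tz": 0,"yaw": 1},
    {"hand": 0.03,"tx": 0,"ty": 0,"tz": 0,"yaw": 1},
    {"hand": 0.03,"tx": 0,"ty": 0,"tz": 0,"yaw": 1},
  ],
)

```text
clock: 3.15
tool_pos: [0.5839, -0.0161, 0.3009]
tool_rot: [[-0.428, 0.904, -0.0], [0.904, 0.428, 0.001], [0.001, 0.0, -1.0]]
contact_force: [0.2, -0.6, -0.1]
grip_width: 0.0298
grasp_force: 0.0
```

play_rows(
  motion=[
    {"hand": 0.03,"tx": 0,"ty": 0,"tz": 0,"yaw": 1},
    {"hand": 0.03,"tx": 0,"ty": 0,"tz": 0,"yaw": 1},
    {"hand": 0.03,"tx": 0,"ty": 0,"tz": 0,"yaw": 1},
    {"hand": 0.03,"tx": 0,"ty": 0,"tz": 0,"yaw": 1},
    {"hand": 0.03,"tx": 0,"ty": 0,"tz": 0,"yaw": 1},
    {"hand": 0.03,"tx": 0,"ty": 0,"tz": 0,"yaw": 1},
    {"hand": 0.03,"tx": 0,"ty": 0,"tz": 0,"yaw": 1},
    {"hand": 0.03,"tx": 0,"ty": 0,"tz": 0,"yaw": 1},
  ],
)

```text
clock: 4.15
tool_pos: [0.5839, -0.016, 0.3008]
tool_rot: [[0.253, 0.967, -0.0], [0.967, -0.253, 0.001], [0.001, -0.001, -1.0]]
contact_force: [0.0, -0.4, 0.1]
grip_width: 0.0301
grasp_force: 0.0
```

play_rows(
  motion=[
    {"hand": 0.03,"tx": 0,"ty": 0,"tz": 0,"yaw": 1},
    {"hand": 0.03,"tx": 0,"ty": 0,"tz": 0,"yaw": 1},
    {"hand": 0.03,"tx": 0,"ty": 0,"tz": 0,"yaw": 1},
    {"hand": 0.03,"tx": 0,"ty": 0,"tz": 0,"yaw": 1},
    {"hand": 0.03,"tx": 0,"ty": 0,"tz": 0,"yaw": 1},
    {"hand": 0.03,"tx": 0,"ty": 0,"tz": 0,"yaw": 1},
    {"hand": 0.03,"tx": 0,"ty": 0,"tz": 0,"yaw": 1},
    {"hand": 0.03,"tx": 0,"ty": 0,"tz": 0,"yaw": 1},
  ],
)

```text
clock: 5.15
tool_pos: [0.5839, -0.0159, 0.3008]
tool_rot: [[0.816, 0.578, -0.0], [0.578, -0.816, 0.002], [0.001, -0.002, -1.0]]
contact_force: [0.4, 0.1, 1.0]
grip_width: 0.0301
grasp_force: 0.0
```

play_rows(
  motion=[
    {"hand": 0.03,"tx": 0,"ty": 0,"tz": 0,"yaw": 1},
    {"hand": 0.03,"tx": 0,"ty": 0,"tz": 0,"yaw": 1},
    {"hand": 0.03,"tx": 0,"ty": 0,"tz": 0,"yaw": 1},
    {"hand": 0.03,"tx": 0,"ty": 0,"tz": 0,"yaw": 1},
    {"hand": 0.03,"tx": 0,"ty": 0,"tz": 0,"yaw": 1},
    {"hand": 0.03,"tx": 0,"ty": 0,"tz": 0,"yaw": 0},
    {"hand": 0.03,"tx": 0,"ty": 0,"tz": 0,"yaw": 0},
  ],
)

```text
clock: 6.02
tool_pos: [0.5845, -0.0163, 0.3005]
tool_rot: [[0.983, 0.183, -0.0], [0.183, -0.983, 0.001], [0.0, -0.001, -1.0]]
contact_force: [-0.4, -0.1, -1.3]
grip_width: 0.0297
grasp_force: 0.0
```

```bash
python3 - <<'E'
from h import *
s=status.observe();w=imaging.snapshot("wrist");cv2.imwrite("pics/w2.png",w)
import pickle;pickle.dump(s,open("w2.pkl","wb"))
print(s["clock"],np.round(s["tool_pos"],4),np.round(s["tool_rot"],3).tolist(),np.round(s["joints"],2),np.round(s["contact_force"],2))
for c,st in blobs(w,(100,130,40),(125,255,255),100): print(c,st,plane(ray("wrist",c,s),.174).round(4))
E
```

```text
6.025 [ 0.5845 -0.0163  0.3005] [[0.983, 0.183, -0.0], [0.183, -0.983, 0.001], [0.0, -0.001, -1.0]] [-0.35  0.62  0.53  1.64 -0.36  0.98 -1.08] [-0.43 -0.09 -1.31]
[101.0, 168.0] [89, 129, 24, 81, 1159] [0.5741 0.1152 0.174 ]
[244.3, 170.2] [237, 132, 16, 79, 982] [ 0.5942 -0.0025  0.174 ]
[383.3, 172.0] [371, 133, 26, 79, 1069] [ 0.6141 -0.1169  0.174 ]
[483.8, 326.7] [464, 309, 40, 36, 927] [ 0.481  -0.2623  0.174 ]
```

View pics/w2.png

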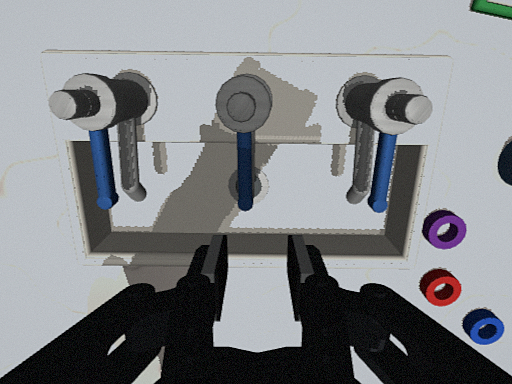

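The wrist view shows three spindle tops at about (63,104), (241,106) and (418,108), blue levers below them, and the red ring at (440,288). Purple is at (444,230) and blue at (484,327).

```bash
python3 - <<'E'
from h import *
import pickle;s=pickle.load(open("w2.pkl","rb"));w=cv2.imread("pics/w2.png")
R=np.array(s["tool_rot"]);p=np.array(s["tool_pos"])
tops={"a":((63,104),(241,218),(262,141)),"b":((241,106),(209,192),(291,156)),"c":((418,108),(181,171),(325,173))}
A={}
for k,(u,v,q) in tops.items():
    A[k]=plane(ray("wrist",u,s),.211); X,e=tri([ray("wrist",u,s),ray("scene",v),ray("side",q)])
    print(k,A[k].round(4),"tri",X.round(4),round(e,4))
for n,u in(("a",(101,168)),("b",(244.3,170.2)),("c",(383.3,172))):
    g=plane(ray("wrist",u,s),.170); print("lev",n,g.round(4),np.linalg.norm((g-A[n])[:2]).round(4),"tool",(R.T@(g-p)).round(4),np.degrees(np.arctan2(*(A[n]-g)[1::-1])).round(1))
d=A["a"]-A["c"];print("sp",np.linalg.norm(d)/2,"yaw",np.degrees(np.arctan2(-d[0],d[1])), "tool yaw",np.degrees(np.arctan2(R[1,0],R[0,0])))
r=blobs(w,(0,130,50),(8,255,255),100);print(r)
c=r[0][0];X,e=tri([ray("wrist",c,s),ray("scene",(224.4,154)),ray("side",(309.3,314))]);print("collar",X,e,plane(ray("wrist",c,s),.014),plane(ray("wrist",(440,288),s),.022))
print("lever tri",[tri([ray("wrist",a,s),ray("scene",b),ray("side",c)])[0].round(4) for a,b,c in(((101,168),(259.1,217),(248.7,156.9)),((244.3,170.2),(227.7,191.3),(278.7,173)),((383.3,172),(201.1,169.3),(311.4,190.8)))])
E
```

```text
a [0.6265 0.1249 0.211 ] tri [0.626  0.1244 0.2079] 0.0023
b [0.6471 0.0075 0.211 ] tri [0.6454 0.0074 0.2062] 0.0014
c [ 0.6677 -0.1095  0.211 ] tri [ 0.667  -0.1108  0.2034] 0.0024
lev a [0.5727 0.1171 0.17  ] 0.0543 tool [ 0.0128 -0.1332  0.1306] 8.3
lev b [ 0.5932 -0.0025  0.17  ] 0.0548 tool [ 0.0111 -0.0119  0.1305] 10.5
lev c [ 0.6134 -0.1187  0.17  ] 0.0551 tool [0.0097 0.106  0.1304] 9.6
sp 0.11903983118262637 yaw 9.976676598945213 tool yaw 10.53280068191018
[([441.3, 287.7], [422, 269, 39, 37, 871])]
collar [ 0.42616411 -0.33060356  0.01888774] 0.0022199310872593027 [ 0.42539877 -0.33240736  0.014     ] [ 0.42906223 -0.32430192  0.022     ]
lever tri [array([0.572 , 0.1163, 0.1728]), array([ 0.5917, -0.0025,  0.1735]), array([ 0.6106, -0.1184,  0.1738])]
```

Heights and spacing check out: spindle top about 0.206, lever about 0.173, spacing 119 mm, collar about 0.02. I straddle lever b, with fingertips about 146 mm up.

play_rows(
  motion=[
    {"hand": 0.03,"tx": -0.004,"ty": -0.0125,"tz": 0.02,"yaw": 0},
    {"hand": 0.03,"tx": 0,"ty": 0,"tz": 0.035,"yaw": 0},
    {"hand": 0.03,"tx": 0,"ty": 0,"tz": 0.035,"yaw": 0},
    {"hand": 0.03,"tx": 0,"ty": 0,"tz": 0.03,"yaw": 0},
    {"hand": 0.03,"tx": 0,"ty": 0,"tz": 0.02,"yaw": 0},
    {"hand": 0.03,"tx": 0,"ty": 0,"tz": 0,"yaw": 0},
    {"hand": 0.03,"tx": 0,"ty": 0,"tz": 0,"yaw": 0},
  ],
)

```text
clock: 6.95
tool_pos: [0.5794, -0.0053, 0.1612]
tool_rot: [[0.983, 0.181, 0.002], [0.181, -0.983, 0.0], [0.001, 0.0, -1.0]]
contact_force: [-0.1, 0.1, -0.4]
grip_width: 0.0301
grasp_force: 0.0
```

play_rows(
  motion=[
    {"hand": 0.03,"tx": 0,"ty": -0.003,"tz": 0,"yaw": 0},
    {"hand": 0.03,"tx": 0,"ty": -0.003,"tz": 0,"yaw": 0},
    {"hand": 0.03,"tx": 0,"ty": -0.002,"tz": 0,"yaw": 0},
    {"hand": 0.03,"tx": 0,"ty": -0.001,"tz": 0,"yaw": 0},
    {"hand": 0.03,"tx": 0,"ty": 0,"tz": 0,"yaw": 0},
  ],
)

```text
clock: 7.58
tool_pos: [0.5774, 0.0036, 0.1604]
tool_rot: [[0.983, 0.181, 0.001], [0.181, -0.983, -0.0], [0.001, 0.0, -1.0]]
contact_force: [1.3, -0.2, 0.5]
grip_width: 0.0303
grasp_force: 0.4
```

Possibly just in contact. I'll advance in 1 mm steps.

play_rows(
  motion=[
    {"hand": 0.03,"tx": 0,"ty": -0.001,"tz": 0,"yaw": 0},
    {"hand": 0.03,"tx": 0,"ty": -0.001,"tz": 0,"yaw": 0},
    {"hand": 0.03,"tx": 0,"ty": 0,"tz": 0,"yaw": 0},
  ],
)

```text
clock: 7.95
tool_pos: [0.5769, 0.0056, 0.1603]
tool_rot: [[0.983, 0.181, 0.0], [0.181, -0.983, -0.0], [0.0, 0.0, -1.0]]
contact_force: [-0.5, -1.5, 0.5]
grip_width: 0.03
grasp_force: 0.7
```

play_rows(
  motion=[
    {"hand": 0.03,"tx": 0,"ty": -0.001,"tz": 0,"yaw": 0},
    {"hand": 0.03,"tx": 0,"ty": 0,"tz": 0,"yaw": 0},
  ],
)

```text
clock: 8.2
tool_pos: [0.5767, 0.0063, 0.1604]
tool_rot: [[0.984, 0.181, 0.0], [0.181, -0.984, -0.0], [0.0, 0.001, -1.0]]
contact_force: [1.0, -2.6, 1.8]
grip_width: 0.03
grasp_force: 1.2
```

play_rows(
  motion=[
    {"hand": 0.03,"tx": 0,"ty": -0.001,"tz": 0,"yaw": 0},
    {"hand": 0.03,"tx": 0,"ty": 0,"tz": 0,"yaw": 0},
  ],
)

```text
clock: 8.45
tool_pos: [0.5766, 0.0068, 0.1604]
tool_rot: [[0.984, 0.18, 0.001], [0.18, -0.984, -0.001], [0.0, 0.001, -1.0]]
contact_force: [2.0, -3.2, 2.0]
grip_width: 0.0301
grasp_force: 2.1
```

play_rows(
  motion=[
    {"hand": 0.03,"tx": 0,"ty": -0.001,"tz": 0,"yaw": 0},
    {"hand": 0.03,"tx": 0,"ty": 0,"tz": 0,"yaw": 0},
  ],
)

```text
clock: 8.7
tool_pos: [0.5765, 0.0074, 0.1605]
tool_rot: [[0.984, 0.18, 0.001], [0.18, -0.984, -0.002], [0.0, 0.002, -1.0]]
contact_force: [0.6, -5.6, 1.3]
grip_width: 0.0301
grasp_force: 2.7
```

play_rows(
  motion=[
    {"hand": 0.03,"tx": 0,"ty": -0.001,"tz": 0,"yaw": 0},
    {"hand": 0.03,"tx": 0,"ty": 0,"tz": 0,"yaw": 0},
  ],
)

```text
clock: 8.95
tool_pos: [0.5764, 0.0078, 0.1605]
tool_rot: [[0.984, 0.18, 0.001], [0.18, -0.984, -0.002], [0.001, 0.003, -1.0]]
contact_force: [1.5, -6.7, 0.5]
grip_width: 0.0299
grasp_force: 3.3
```

Lever b is sound to the left: hard stop, about 7 N. Now right.

play_rows(
  motion=[
    {"hand": 0.03,"tx": 0,"ty": 0.005,"tz": 0,"yaw": 0},
    {"hand": 0.03,"tx": 0,"ty": 0.007,"tz": 0,"yaw": 0},
    {"hand": 0.03,"tx": 0,"ty": 0.007,"tz": 0,"yaw": 0},
    {"hand": 0.03,"tx": 0,"ty": 0.004,"tz": 0,"yaw": 0},
    {"hand": 0.03,"tx": 0,"ty": 0.002,"tz": 0,"yaw": 0},
    {"hand": 0.03,"tx": 0,"ty": 0.001,"tz": 0,"yaw": 0},
    {"hand": 0.03,"tx": 0,"ty": 0,"tz": 0,"yaw": 0},
  ],
)

```text
clock: 9.82
tool_pos: [0.5807, -0.0157, 0.1602]
tool_rot: [[0.983, 0.181, -0.0], [0.181, -0.983, 0.0], [-0.0, -0.0, -1.0]]
contact_force: [-0.9, 1.0, -0.5]
grip_width: 0.0301
grasp_force: 0.3
```

play_rows(
  motion=[
    {"hand": 0.03,"tx": 0,"ty": 0.001,"tz": 0,"yaw": 0},
    {"hand": 0.03,"tx": 0,"ty": 0.001,"tz": 0,"yaw": 0},
    {"hand": 0.03,"tx": 0,"ty": 0,"tz": 0,"yaw": 0},
  ],
)

```text
clock: 10.2
tool_pos: [0.581, -0.017, 0.1601]
tool_rot: [[0.983, 0.182, -0.001], [0.182, -0.983, 0.001], [-0.0, -0.001, -1.0]]
contact_force: [-1.3, 3.8, -0.1]
grip_width: 0.0298
grasp_force: 1.8
```

play_rows(
  motion=[
    {"hand": 0.03,"tx": 0,"ty": 0.001,"tz": 0,"yaw": 0},
    {"hand": 0.03,"tx": 0,"ty": 0.001,"tz": 0,"yaw": 0},
    {"hand": 0.03,"tx": 0,"ty": 0,"tz": 0,"yaw": 0},
  ],
)

```text
clock: 10.58
tool_pos: [0.5811, -0.018, 0.16]
tool_rot: [[0.983, 0.183, -0.001], [0.183, -0.983, 0.003], [-0.001, -0.003, -1.0]]
contact_force: [-1.1, 6.4, -0.1]
grip_width: 0.03
grasp_force: 3.1
```

Lever b is sound both ways. Next is lever c: up, 118 mm right, down.

play_rows(
  motion=[
    {"hand": 0.03,"tx": 0,"ty": -0.015,"tz": 0,"yaw": 0},
    {"hand": 0.03,"tx": 0,"ty": 0,"tz": -0.045,"yaw": 0},
    {"hand": 0.03,"tx": -0.001,"ty": 0.03,"tz": 0,"yaw": 0},
    {"hand": 0.03,"tx": 0,"ty": 0.045,"tz": 0,"yaw": 0},
    {"hand": 0.03,"tx": 0,"ty": 0.043,"tz": 0,"yaw": 0},
    {"hand": 0.03,"tx": 0,"ty": 0,"tz": 0,"yaw": 0},
    {"hand": 0.03,"tx": 0,"ty": 0,"tz": 0.02,"yaw": 0},
    {"hand": 0.03,"tx": 0,"ty": 0,"tz": 0.025,"yaw": 0},
  ],
)

```text
clock: 11.58
tool_pos: [0.5999, -0.1209, 0.1603]
tool_rot: [[0.983, 0.182, 0.002], [0.182, -0.983, -0.001], [0.002, 0.001, -1.0]]
contact_force: [0.2, -0.1, -1.0]
grip_width: 0.0301
grasp_force: 0.0
```

play_rows(
  motion=[
    {"hand": 0.03,"tx": 0,"ty": 0,"tz": 0,"yaw": 0},
    {"hand": 0.03,"tx": 0,"ty": -0.004,"tz": 0,"yaw": 0},
    {"hand": 0.03,"tx": 0,"ty": -0.004,"tz": 0,"yaw": 0},
    {"hand": 0.03,"tx": 0,"ty": -0.002,"tz": 0,"yaw": 0},
    {"hand": 0.03,"tx": 0,"ty": -0.001,"tz": 0,"yaw": 0},
    {"hand": 0.03,"tx": 0,"ty": -0.001,"tz": 0,"yaw": 0},
    {"hand": 0.03,"tx": 0,"ty": 0,"tz": 0,"yaw": 0},
  ],
)

```text
clock: 12.45
tool_pos: [0.5971, -0.1097, 0.1604]
tool_rot: [[0.983, 0.181, 0.0], [0.181, -0.983, -0.0], [0.0, 0.0, -1.0]]
contact_force: [-0.3, -1.7, 0.5]
grip_width: 0.03
grasp_force: 0.6
```

play_rows(
  motion=[
    {"hand": 0.03,"tx": 0,"ty": -0.001,"tz": 0,"yaw": 0},
    {"hand": 0.03,"tx": 0,"ty": -0.001,"tz": 0,"yaw": 0},
    {"hand": 0.03,"tx": 0,"ty": -0.001,"tz": 0,"yaw": 0},
    {"hand": 0.03,"tx": 0,"ty": 0,"tz": 0,"yaw": 0},
  ],
)

```text
clock: 12.95
tool_pos: [0.5964, -0.1064, 0.1602]
tool_rot: [[0.983, 0.181, -0.0], [0.181, -0.983, 0.0], [-0.0, -0.0, -1.0]]
contact_force: [0.9, -1.3, 0.3]
grip_width: 0.0298
grasp_force: 0.5
```

Lever c keeps moving at about 1.3 N, well past 4 mm. I continue left to its stop, turning with the bar.

play_rows(
  motion=[
    {"hand": 0.03,"tx": 0,"ty": -0.002,"tz": 0,"yaw": 0.5},
    {"hand": 0.03,"tx": 0,"ty": -0.002,"tz": 0,"yaw": 0.5},
    {"hand": 0.03,"tx": 0,"ty": -0.002,"tz": 0,"yaw": 0.5},
    {"hand": 0.03,"tx": 0,"ty": -0.002,"tz": 0,"yaw": 0.5},
    {"hand": 0.03,"tx": 0,"ty": -0.002,"tz": 0,"yaw": 0.5},
    {"hand": 0.03,"tx": 0,"ty": 0,"tz": 0,"yaw": 0},
  ],
)

```text
clock: 13.7
tool_pos: [0.5953, -0.0961, 0.1602]
tool_rot: [[0.999, -0.036, -0.001], [-0.036, -0.999, 0.001], [-0.001, -0.0, -1.0]]
contact_force: [0.6, -1.0, 0.1]
grip_width: 0.03
grasp_force: 0.1
```

play_rows(
  motion=[
    {"hand": 0.03,"tx": 0,"ty": -0.002,"tz": 0,"yaw": 0.5},
    {"hand": 0.03,"tx": 0,"ty": -0.002,"tz": 0,"yaw": 0.5},
    {"hand": 0.03,"tx": 0,"ty": -0.002,"tz": 0,"yaw": 0.5},
    {"hand": 0.03,"tx": 0,"ty": -0.001,"tz": 0,"yaw": 0.5},
    {"hand": 0.03,"tx": 0,"ty": -0.001,"tz": 0,"yaw": 0},
    {"hand": 0.03,"tx": 0,"ty": 0,"tz": 0,"yaw": 0},
  ],
)

```text
clock: 14.45
tool_pos: [0.5962, -0.0885, 0.1602]
tool_rot: [[0.978, -0.209, -0.0], [-0.209, -0.978, 0.0], [-0.0, -0.0, -1.0]]
contact_force: [0.2, -0.7, 0.8]
grip_width: 0.0302
grasp_force: 0.2
```

play_rows(
  motion=[
    {"hand": 0.03,"tx": 0,"ty": -0.001,"tz": 0,"yaw": 0},
    {"hand": 0.03,"tx": 0,"ty": -0.001,"tz": 0,"yaw": 0},
    {"hand": 0.03,"tx": 0,"ty": -0.001,"tz": 0,"yaw": 0},
    {"hand": 0.03,"tx": 0,"ty": 0,"tz": 0,"yaw": 0},
  ],
)

```text
clock: 14.95
tool_pos: [0.5968, -0.0856, 0.1602]
tool_rot: [[0.978, -0.209, -0.0], [-0.209, -0.978, 0.0], [-0.0, -0.0, -1.0]]
contact_force: [-0.6, -0.2, -0.0]
grip_width: 0.0299
grasp_force: 0.3
```

play_rows(
  motion=[
    {"hand": 0.03,"tx": 0,"ty": -0.001,"tz": 0,"yaw": 0.3},
    {"hand": 0.03,"tx": 0,"ty": -0.001,"tz": 0,"yaw": 0.3},
    {"hand": 0.03,"tx": 0,"ty": -0.001,"tz": 0,"yaw": 0},
    {"hand": 0.03,"tx": 0,"ty": -0.001,"tz": 0,"yaw": 0},
    {"hand": 0.03,"tx": 0,"ty": 0,"tz": 0,"yaw": 0},
  ],
)

```text
clock: 15.58
tool_pos: [0.5981, -0.0825, 0.1604]
tool_rot: [[0.966, -0.26, 0.0], [-0.26, -0.966, -0.001], [0.001, 0.001, -1.0]]
contact_force: [0.5, -2.7, -0.4]
grip_width: 0.03
grasp_force: 1.5
```

play_rows(
  motion=[
    {"hand": 0.03,"tx": 0,"ty": -0.001,"tz": 0,"yaw": 0},
    {"hand": 0.03,"tx": 0,"ty": -0.001,"tz": 0,"yaw": 0},
    {"hand": 0.03,"tx": 0,"ty": -0.001,"tz": 0,"yaw": 0},
    {"hand": 0.03,"tx": 0,"ty": 0,"tz": 0,"yaw": 0},
  ],
)

```text
clock: 16.08
tool_pos: [0.5985, -0.0805, 0.1605]
tool_rot: [[0.965, -0.261, 0.0], [-0.261, -0.965, -0.002], [0.001, 0.002, -1.0]]
contact_force: [0.1, -6.7, 0.9]
grip_width: 0.0303
grasp_force: 2.8
```

play_rows(
  motion=[
    {"hand": 0.03,"tx": 0,"ty": -0.001,"tz": 0,"yaw": 0},
    {"hand": 0.03,"tx": 0,"ty": -0.001,"tz": 0,"yaw": 0},
    {"hand": 0.03,"tx": 0,"ty": 0,"tz": 0,"yaw": 0},
  ],
)

```text
clock: 16.45
tool_pos: [0.5987, -0.0797, 0.1606]
tool_rot: [[0.965, -0.262, -0.0], [-0.262, -0.965, -0.003], [0.001, 0.003, -1.0]]
contact_force: [-1.0, -7.5, -0.5]
grip_width: 0.0298
grasp_force: 3.8
```

Lever c is the loose one: it swung about 0.45 rad left and stopped hard there (7.5 N). Now I swing it back along its arc to the right.

play_rows(
  motion=[
    {"hand": 0.03,"tx": 0,"ty": 0.006,"tz": 0,"yaw": 0},
    {"hand": 0.03,"tx": 0,"ty": 0.006,"tz": 0,"yaw": 0},
    {"hand": 0.03,"tx": 0,"ty": 0.006,"tz": 0,"yaw": 0},
    {"hand": 0.03,"tx": 0,"ty": 0.004,"tz": 0,"yaw": 0},
    {"hand": 0.03,"tx": 0,"ty": 0.003,"tz": 0,"yaw": -0.5},
    {"hand": 0.03,"tx": 0,"ty": 0.003,"tz": 0,"yaw": -0.5},
    {"hand": 0.03,"tx": 0,"ty": 0.003,"tz": 0,"yaw": -0.5},
    {"hand": 0.03,"tx": 0,"ty": 0.003,"tz": 0,"yaw": -0.5},
  ],
)

```text
clock: 17.45
tool_pos: [0.5913, -0.1101, 0.1603]
tool_rot: [[0.996, -0.085, 0.0], [-0.085, -0.996, 0.0], [0.0, -0.0, -1.0]]
contact_force: [1.6, 1.3, -0.4]
grip_width: 0.0299
grasp_force: 0.5
```

play_rows(
  motion=[
    {"hand": 0.03,"tx": 0,"ty": 0.003,"tz": 0,"yaw": -0.5},
    {"hand": 0.03,"tx": 0,"ty": 0.003,"tz": 0,"yaw": -0.5},
    {"hand": 0.03,"tx": 0,"ty": 0.003,"tz": 0,"yaw": -0.5},
    {"hand": 0.03,"tx": 0,"ty": 0.003,"tz": 0,"yaw": -0.5},
    {"hand": 0.03,"tx": 0,"ty": 0.003,"tz": 0,"yaw": -0.5},
    {"hand": 0.03,"tx": 0,"ty": 0.003,"tz": 0,"yaw": -0.5},
    {"hand": 0.03,"tx": 0,"ty": 0.003,"tz": 0,"yaw": -0.5},
    {"hand": 0.03,"tx": 0,"ty": 0.003,"tz": 0,"yaw": -0.5},
  ],
)

```text
clock: 18.45
tool_pos: [0.5927, -0.1341, 0.1603]
tool_rot: [[0.965, 0.26, -0.0], [0.26, -0.965, 0.0], [-0.0, -0.0, -1.0]]
contact_force: [0.7, 1.7, 0.4]
grip_width: 0.0301
grasp_force: 0.4
```

play_rows(
  motion=[
    {"hand": 0.03,"tx": 0,"ty": 0.003,"tz": 0,"yaw": -0.5},
    {"hand": 0.03,"tx": 0,"ty": 0.003,"tz": 0,"yaw": -0.5},
    {"hand": 0.03,"tx": 0,"ty": 0.003,"tz": 0,"yaw": -0.5},
    {"hand": 0.03,"tx": 0,"ty": 0.003,"tz": 0,"yaw": -0.5},
    {"hand": 0.03,"tx": 0,"ty": 0.002,"tz": 0,"yaw": -0.5},
    {"hand": 0.03,"tx": 0,"ty": 0,"tz": 0,"yaw": 0},
  ],
)

```text
clock: 19.2
tool_pos: [0.5974, -0.1476, 0.1603]
tool_rot: [[0.887, 0.461, 0.0], [0.461, -0.887, -0.0], [-0.0, 0.0, -1.0]]
contact_force: [0.4, -0.4, 0.4]
grip_width: 0.0301
grasp_force: 0.0
```

play_rows(
  motion=[
    {"hand": 0.03,"tx": 0,"ty": 0.003,"tz": 0,"yaw": -0.5},
    {"hand": 0.03,"tx": 0,"ty": 0.003,"tz": 0,"yaw": -0.5},
    {"hand": 0.03,"tx": 0,"ty": 0.003,"tz": 0,"yaw": -0.5},
    {"hand": 0.03,"tx": 0,"ty": 0.002,"tz": 0,"yaw": 0},
    {"hand": 0.03,"tx": 0,"ty": 0.001,"tz": 0,"yaw": 0},
    {"hand": 0.03,"tx": 0,"ty": 0,"tz": 0,"yaw": 0},
  ],
)

```text
clock: 19.95
tool_pos: [0.6035, -0.1577, 0.1602]
tool_rot: [[0.82, 0.572, -0.0], [0.572, -0.82, -0.0], [-0.0, 0.0, -1.0]]
contact_force: [-0.2, 0.8, 0.4]
grip_width: 0.0302
grasp_force: 0.2
```

play_rows(
  motion=[
    {"hand": 0.03,"tx": 0,"ty": 0.001,"tz": 0,"yaw": 0},
    {"hand": 0.03,"tx": 0,"ty": 0.001,"tz": 0,"yaw": 0},
    {"hand": 0.03,"tx": 0,"ty": 0.001,"tz": 0,"yaw": 0},
    {"hand": 0.03,"tx": 0,"ty": 0,"tz": 0,"yaw": 0},
  ],
)

```text
clock: 20.45
tool_pos: [0.6054, -0.1599, 0.1602]
tool_rot: [[0.82, 0.573, 0.0], [0.573, -0.82, -0.0], [0.0, 0.0, -1.0]]
contact_force: [-0.5, -0.8, 0.8]
grip_width: 0.03
grasp_force: 0.4
```

play_rows(
  motion=[
    {"hand": 0.03,"tx": 0,"ty": 0.001,"tz": 0,"yaw": 0},
    {"hand": 0.03,"tx": 0,"ty": 0.001,"tz": 0,"yaw": 0},
    {"hand": 0.03,"tx": 0,"ty": 0,"tz": 0,"yaw": 0},
  ],
)

```text
clock: 20.82
tool_pos: [0.6066, -0.1616, 0.1603]
tool_rot: [[0.82, 0.573, 0.0], [0.573, -0.82, -0.0], [0.0, 0.0, -1.0]]
contact_force: [-1.8, 0.6, 0.7]
grip_width: 0.0299
grasp_force: 0.4
```

play_rows(
  motion=[
    {"hand": 0.03,"tx": 0,"ty": 0.001,"tz": 0,"yaw": 0},
    {"hand": 0.03,"tx": 0,"ty": 0.001,"tz": 0,"yaw": 0},
    {"hand": 0.03,"tx": 0,"ty": 0.001,"tz": 0,"yaw": 0},
    {"hand": 0.03,"tx": 0,"ty": 0,"tz": 0,"yaw": 0},
  ],
)

```text
clock: 21.32
tool_pos: [0.608, -0.1638, 0.1602]
tool_rot: [[0.82, 0.573, -0.001], [0.573, -0.82, 0.0], [-0.0, -0.001, -1.0]]
contact_force: [-1.9, 0.4, 0.2]
grip_width: 0.0297
grasp_force: 1.0
```

play_rows(
  motion=[
    {"hand": 0.03,"tx": 0,"ty": 0.001,"tz": 0,"yaw": 0},
    {"hand": 0.03,"tx": 0,"ty": 0.001,"tz": 0,"yaw": 0},
    {"hand": 0.03,"tx": 0,"ty": 0,"tz": 0,"yaw": 0},
  ],
)

```text
clock: 21.7
tool_pos: [0.6088, -0.1651, 0.1601]
tool_rot: [[0.82, 0.573, -0.001], [0.573, -0.82, 0.001], [-0.001, -0.002, -1.0]]
contact_force: [-3.4, 2.9, 0.8]
grip_width: 0.0303
grasp_force: 2.1
```

play_rows(
  motion=[
    {"hand": 0.03,"tx": 0,"ty": 0.001,"tz": 0,"yaw": 0},
    {"hand": 0.03,"tx": 0,"ty": 0.001,"tz": 0,"yaw": 0},
    {"hand": 0.03,"tx": 0,"ty": 0,"tz": 0,"yaw": 0},
  ],
)

```text
clock: 22.08
tool_pos: [0.6095, -0.1662, 0.1599]
tool_rot: [[0.82, 0.573, -0.002], [0.573, -0.82, 0.002], [-0.001, -0.003, -1.0]]
contact_force: [-5.4, 3.6, 0.3]
grip_width: 0.0298
grasp_force: 2.8
```

Lever c is at its right stop. Backing off, rising and going above the red collar, opening the fingers on the way. The tool's y axis already suits the grasp, clear of the purple and blue rings.

play_rows(
  motion=[
    {"hand": 0.03,"tx": 0,"ty": -0.013,"tz": 0,"yaw": 0},
    {"hand": 0.03,"tx": 0,"ty": 0,"tz": 0,"yaw": 0},
    {"hand": 0.03,"tx": 0,"ty": 0,"tz": -0.03,"yaw": 0},
    {"hand": 0.03,"tx": 0,"ty": 0,"tz": -0.03,"yaw": 0},
    {"hand": 0.085,"tx": -0.025,"ty": 0.004,"tz": 0,"yaw": 0},
    {"hand": 0.085,"tx": -0.045,"ty": 0.007,"tz": 0,"yaw": 0},
    {"hand": 0.085,"tx": -0.045,"ty": 0.007,"tz": 0,"yaw": 0},
    {"hand": 0.085,"tx": -0.045,"ty": 0.007,"tz": 0,"yaw": 0},
  ],
)

```text
clock: 23.08
tool_pos: [0.4861, -0.2706, 0.2209]
tool_rot: [[0.82, 0.573, 0.003], [0.573, -0.82, -0.002], [0.001, 0.004, -1.0]]
contact_force: [-0.6, 0.6, -0.2]
grip_width: 0.0847
grasp_force: 0.0
```

play_rows(
  motion=[
    {"hand": 0.085,"tx": -0.045,"ty": 0.007,"tz": 0,"yaw": 0},
    {"hand": 0.085,"tx": -0.04,"ty": 0.007,"tz": 0.03,"yaw": 0},
    {"hand": 0.085,"tx": 0,"ty": 0,"tz": 0.04,"yaw": 0},
    {"hand": 0.085,"tx": 0,"ty": 0,"tz": 0.02,"yaw": 0},
    {"hand": 0.085,"tx": 0,"ty": 0,"tz": 0,"yaw": 0},
    {"hand": 0.085,"tx": 0,"ty": 0,"tz": 0,"yaw": 0},
  ],
)

```text
clock: 23.82
tool_pos: [0.4254, -0.3297, 0.1312]
tool_rot: [[0.82, 0.573, 0.002], [0.573, -0.82, -0.002], [0.0, 0.003, -1.0]]
contact_force: [-0.6, -0.8, 0.7]
grip_width: 0.0847
grasp_force: 0.0
```

```bash
python3 - <<'E'
from h import *
s=status.observe();w=imaging.snapshot("wrist");cv2.imwrite("pics/w3.png",w)
import pickle;pickle.dump(s,open("w3.pkl","wb"))
R=np.array(s["tool_rot"]);p=np.array(s["tool_pos"]);print(p.round(4),s["clock"])
h=cv2.cvtColor(w,cv2.COLOR_BGR2HSV);m=cv2.inRange(h,(0,130,40),(8,255,255))|cv2.inRange(h,(172,130,40),(180,255,255))
cs,hi=cv2.findContours(m,cv2.RETR_CCOMP,cv2.CHAIN_APPROX_NONE)
for c in cs:
    if len(c)<30: continue
    e=cv2.fitEllipse(c);X=plane(ray("wrist",e[0],s),.022);print(np.round(e[0],1),np.round(e[1],1),X.round(4),"tool d",(R.T@(X-p)).round(4))
E
```

```text
[ 0.4254 -0.3297  0.1312] 23.825
[259.3 189.9] [64.7 66.1] [ 0.4267 -0.3297  0.022 ] tool d [0.001  0.0005 0.1092]
[259.  188.9] [27.8 37.3] [ 0.4272 -0.3291  0.022 ] tool d [0.0018 0.0003 0.1092]
```

View pics/w3.png

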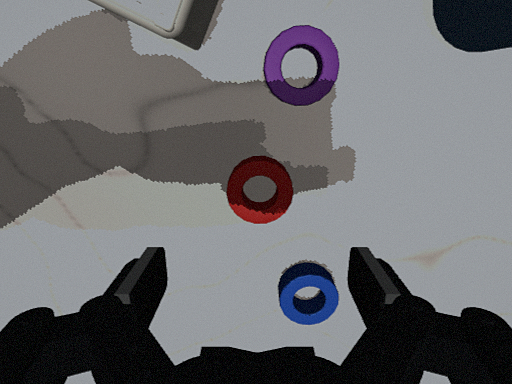

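The collar (red, 259,190) lies centred between the fingers, with purple at (301,65) and blue at (308,295), both clear of them. The fingertips at this opening sit about 1 mm ahead of the TCP. I descend to TCP z = 0.013 and grip.

play_rows(
  motion=[
    {"hand": 0.085,"tx": 0.001,"ty": 0,"tz": 0.04,"yaw": 0},
    {"hand": 0.085,"tx": 0,"ty": 0,"tz": 0.04,"yaw": 0},
    {"hand": 0.085,"tx": 0,"ty": 0,"tz": 0.025,"yaw": 0},
    {"hand": 0.085,"tx": 0,"ty": 0,"tz": 0.013,"yaw": 0},
    {"hand": 0.085,"tx": 0,"ty": 0,"tz": 0,"yaw": 0},
    {"hand": 0.085,"tx": 0,"ty": 0,"tz": 0,"yaw": 0},
  ],
)

```text
clock: 24.62
tool_pos: [0.4261, -0.3288, 0.0134]
tool_rot: [[0.82, 0.573, 0.002], [0.573, -0.82, -0.001], [0.001, 0.002, -1.0]]
contact_force: [-0.0, -0.1, 0.0]
grip_width: 0.0851
grasp_force: 0.0
```

play_rows(
  motion=[
    {"hand": 0.045,"tx": 0,"ty": 0,"tz": 0,"yaw": 0},
    {"hand": 0.045,"tx": 0,"ty": 0,"tz": 0,"yaw": 0},
    {"hand": 0.045,"tx": 0,"ty": 0,"tz": 0,"yaw": 0},
    {"hand": 0.045,"tx": 0,"ty": 0,"tz": 0,"yaw": 0},
    {"hand": 0.045,"tx": 0,"ty": 0,"tz": 0,"yaw": 0},
  ],
  force=25,
)

```text
clock: 25.25
tool_pos: [0.4259, -0.3287, 0.0131]
tool_rot: [[0.82, 0.573, 0.001], [0.573, -0.82, -0.001], [0.001, 0.002, -1.0]]
contact_force: [-0.2, -0.1, 7.2]
grip_width: 0.0522
grasp_force: 26.4
```

Held at 52 mm. Lifting and moving to 60 mm short of tap c's axis for a near look.

play_rows(
  motion=[
    {"hand": 0.045,"tx": 0,"ty": 0,"tz": -0.027,"yaw": 0},
    {"hand": 0.045,"tx": 0,"ty": 0,"tz": -0.05,"yaw": 0},
    {"hand": 0.045,"tx": 0,"ty": 0,"tz": -0.06,"yaw": 0},
    {"hand": 0.045,"tx": 0,"ty": 0,"tz": -0.06,"yaw": 0},
    {"hand": 0.045,"tx": 0.02,"ty": -0.003,"tz": -0.05,"yaw": 0},
    {"hand": 0.045,"tx": 0.045,"ty": -0.007,"tz": 0,"yaw": 0},
    {"hand": 0.045,"tx": 0.045,"ty": -0.007,"tz": 0,"yaw": 0},
    {"hand": 0.045,"tx": 0.045,"ty": -0.007,"tz": 0,"yaw": 0},
  ],
)

```text
clock: 26.25
tool_pos: [0.5392, -0.2185, 0.2594]
tool_rot: [[0.82, 0.573, -0.0], [0.573, -0.82, 0.0], [0.0, -0.0, -1.0]]
contact_force: [-0.1, 0.3, -0.3]
grip_width: 0.0522
grasp_force: 27.0
```

play_rows(
  motion=[
    {"hand": 0.045,"tx": 0.045,"ty": -0.007,"tz": 0,"yaw": 0},
    {"hand": 0.045,"tx": 0.04,"ty": -0.006,"tz": 0,"yaw": 0},
    {"hand": 0.045,"tx": 0.023,"ty": -0.004,"tz": 0,"yaw": 0},
    {"hand": 0.045,"tx": 0,"ty": 0,"tz": 0,"yaw": 0},
    {"hand": 0.045,"tx": 0,"ty": 0,"tz": 0,"yaw": 0},
    {"hand": 0.045,"tx": 0,"ty": 0,"tz": 0,"yaw": 0},
  ],
)

```text
clock: 27.0
tool_pos: [0.6163, -0.1458, 0.2595]
tool_rot: [[0.821, 0.57, -0.001], [0.57, -0.821, -0.001], [-0.001, 0.0, -1.0]]
contact_force: [0.3, -0.6, -0.5]
grip_width: 0.0522
grasp_force: 27.0
```

```bash
python3 - <<'E'
from h import *
s=status.observe();w=imaging.snapshot("wrist")
import pickle;pickle.dump(s,open("w4.pkl","wb"));cv2.imwrite("pics/w4.png",w)
print(np.round(s["tool_pos"],4),s["clock"],s["grip_width"])
print(blobs(w,(0,130,40),(8,255,255),100))
cv2.imwrite("pics/w4b.png",cv2.convertScaleAbs(w,alpha=1.4))
E
```

```text
[ 0.6163 -0.1458  0.2595] 27.0 0.052222145173179725
[([256.8, 268.5], [198, 207, 119, 120, 9939])]
```

View pics/w4b.png

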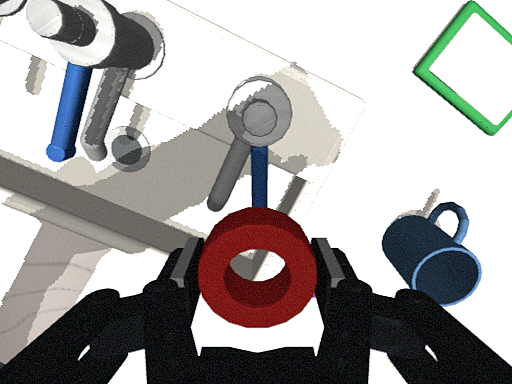

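The wrist view shows spindle c's top at about (260,118), its bar straight below at column 259 (swung right), and the red collar held level at (257,267).

```bash
python3 - <<'E'
from h import *
import pickle;s=pickle.load(open("w4.pkl","rb"));w=cv2.imread("pics/w4.png")
R=np.array(s["tool_rot"]);p=np.array(s["tool_pos"])
g=cv2.medianBlur(cv2.cvtColor(w,cv2.COLOR_BGR2GRAY),5)[70:160,210:310]
C=cv2.HoughCircles(g,cv2.HOUGH_GRADIENT,1.2,5,param1=60,param2=12,minRadius=12,maxRadius=38)
for c in C[0][:6]: print("circ",(c[0]+210).round(1),(c[1]+70).round(1),c[2].round(1))
for u in((260,118),)+tuple((c[0]+210,c[1]+70) for c in C[0][:3]):
    X=plane(ray("wrist",u,s),.211);print("spindle",np.round(u,1),X.round(4),"tool d",(R.T@(X-p)).round(4), "exp r",315*.01/ (imaging.camera_info("wrist")["T_tool_cam"][2][2]*.178+.006))
X,e=tri([ray("wrist",(260,118),s),ray("wrist",(418,108),pickle.load(open("w2.pkl","rb")))]);print("tri spindle",X.round(4),e.round(4))
h=cv2.cvtColor(w,cv2.COLOR_BGR2HSV);m=cv2.inRange(h,(0,130,30),(8,255,255))|cv2.inRange(h,(172,130,30),(180,255,255))
c=max(cv2.findContours(m,cv2.RETR_EXTERNAL,cv2.CHAIN_APPROX_NONE)[0],key=len);e=cv2.fitEllipse(c)
print(e)
for z in(.265,.2685):
    X=plane(ray("wrist",e[0],s),z);print("collar",(R.T@(X-p)).round(4))
# lever c bearing
for v in(160,200): pass
hm=cv2.inRange(h,(100,130,40),(125,255,255));hm[:140]=0;hm[206:]=0;hm[:,:235]=0;hm[:,285:]=0
ys,xs=np.nonzero(hm);a=plane(ray("wrist",(xs[ys<165].mean(),ys[ys<165].mean()),s),.174);b=plane(ray("wrist",(xs[ys>185].mean(),ys[ys>185].mean()),s),.174)
d=b-a;print("bar bearing",np.degrees(np.arctan2(d[1],d[0]))%360)
E
```

```text
circ 258.6 113.8 33.4
circ 257.4 105.4 29.3
circ 255.0 110.2 37.3
circ 262.2 123.4 22.7
circ 269.4 118.6 30.7
circ 263.4 110.2 28.1
spindle [260 118] [ 0.6675 -0.1106  0.211 ] tool d [0.0622 0.0003 0.0484] exp r 17.949297757288214
spindle [258.6 113.8] [ 0.6689 -0.1087  0.211 ] tool d [ 0.0645 -0.0004  0.0484] exp r 17.949297757288214
spindle [257.4 105.4] [ 0.6722 -0.1056  0.211 ] tool d [ 0.0689 -0.0011  0.0484] exp r 17.949297757288214
spindle [255.  110.2] [ 0.6694 -0.106   0.211 ] tool d [ 0.0664 -0.0024  0.0484] exp r 17.949297757288214
tri spindle [ 0.6678 -0.1107  0.2081] 0.0005
((256.879150390625, 267.85150146484375), (118.75806427001953, 119.93021392822266), 2.3002443313598633)
collar [ 0.0014 -0.0012 -0.0055]
collar [ 0.0036 -0.0012 -0.009 ]
bar bearing 215.0733598388364
```

Spindle relative to collar: tx about 0.0595, ty about 0.0015. The bar's bearing of 215° is 25° to the right, so it is on its stop. Moving over and lowering over the spindle top.

play_rows(
  motion=[
    {"hand": 0.045,"tx": 0.02,"ty": 0.001,"tz": 0,"yaw": 0},
    {"hand": 0.045,"tx": 0.025,"ty": 0,"tz": 0,"yaw": 0},
    {"hand": 0.045,"tx": 0.0145,"ty": 0,"tz": 0,"yaw": 0},
    {"hand": 0.045,"tx": 0,"ty": 0,"tz": 0,"yaw": 0},
    {"hand": 0.045,"tx": 0,"ty": 0,"tz": 0.015,"yaw": 0},
    {"hand": 0.045,"tx": 0,"ty": 0,"tz": 0.01,"yaw": 0},
    {"hand": 0.045,"tx": 0,"ty": 0,"tz": 0,"yaw": 0},
  ],
)

```text
clock: 27.92
tool_pos: [0.6655, -0.111, 0.2327]
tool_rot: [[0.82, 0.572, -0.003], [0.572, -0.82, 0.0], [-0.002, -0.002, -1.0]]
contact_force: [0.1, 0.6, -0.0]
grip_width: 0.0521
grasp_force: 27.0
```

```bash
python3 - <<'E'
from h import *
s=status.observe();w=imaging.snapshot("wrist");print(np.round(s["tool_pos"],4),np.round(s["contact_force"],1))
cv2.imwrite("pics/w5.png",cv2.convertScaleAbs(cv2.resize(w[180:380,140:380],(720,600)),alpha=1.8))
E
```

```text
[ 0.6655 -0.111   0.2327] [ 0.1  0.6 -0. ]
```

View pics/w5.png

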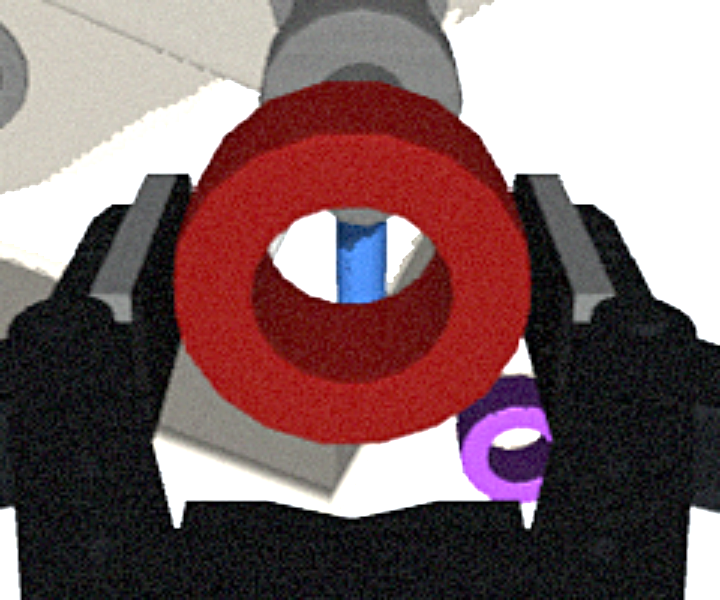

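The near view shows that the collar's full outline (crop rows 80–443) includes its far side wall. The top face alone is centred at crop (352,288), which is pixel (257,276), so the collar sits about 3 mm nearer the robot than I assumed. I'll check the numbers before lowering.

```bash
python3 - <<'E'
from h import *
import pickle;s4=pickle.load(open("w4.pkl","rb"));s=status.observe()
R=np.array(s["tool_rot"]);p=np.array(s["tool_pos"]);print(R@R.T)
T=np.array(imaging.camera_info("wrist")["T_tool_cam"]);print(T.round(4).tolist())
sp=plane(ray("wrist",(260,118),s4),.211);R4=np.array(s4["tool_rot"])
print("spindle-TCP4",R4.T@(sp-np.array(s4["tool_pos"])),"now",R.T@(sp-p))
for z in(.004,.009):
    c=plane(ray("wrist",(257.4,276),s),p[2]+z);print("collar now",(R.T@(c-p)).round(4))
E
```

```text
[[ 1.00000000e+00 -1.06613201e-16  1.10132122e-16]
 [-1.06613201e-16  1.00000000e+00  6.80384482e-19]
 [ 1.10132122e-16  6.80384482e-19  1.00000000e+00]]
[[0.0011, -0.9522, -0.3054, 0.0778], [1.0, 0.0015, -0.0012, -0.001], [0.0016, -0.3054, 0.9522, -0.1289], [0.0, 0.0, 0.0, 1.0]]
spindle-TCP4 [0.06220562 0.00033863 0.04840629] now [0.00141992 0.00048938 0.02252078]
collar now [-0.0038 -0.001  -0.004 ]
collar now [-0.0005 -0.001  -0.009 ]
```

play_rows(
  motion=[
    {"hand": 0.045,"tx": 0.003,"ty": 0.0015,"tz": 0,"yaw": 0},
    {"hand": 0.045,"tx": 0,"ty": 0,"tz": 0,"yaw": 0},
    {"hand": 0.045,"tx": 0,"ty": 0,"tz": 0.005,"yaw": 0},
    {"hand": 0.045,"tx": 0,"ty": 0,"tz": 0.005,"yaw": 0},
    {"hand": 0.045,"tx": 0,"ty": 0,"tz": 0.005,"yaw": 0},
    {"hand": 0.045,"tx": 0,"ty": 0,"tz": 0,"yaw": 0},
  ],
)

```text
clock: 28.72
tool_pos: [0.6697, -0.1101, 0.2185]
tool_rot: [[0.82, 0.573, -0.001], [0.573, -0.82, 0.0], [-0.001, -0.001, -1.0]]
contact_force: [0.4, 0.5, -1.2]
grip_width: 0.0522
grasp_force: 27.0
```

play_rows(
  motion=[
    {"hand": 0.045,"tx": 0,"ty": 0,"tz": 0.005,"yaw": 0},
    {"hand": 0.045,"tx": 0,"ty": 0,"tz": 0.005,"yaw": 0},
    {"hand": 0.045,"tx": 0,"ty": 0,"tz": 0,"yaw": 0},
  ],
)

```text
clock: 29.1
tool_pos: [0.6698, -0.1101, 0.2086]
tool_rot: [[0.82, 0.573, -0.001], [0.573, -0.82, 0.0], [-0.001, -0.001, -1.0]]
contact_force: [1.2, -1.0, -0.9]
grip_width: 0.052
grasp_force: 27.0
```

The collar is over the spindle with no contact. Lowering on.

play_rows(
  motion=[
    {"hand": 0.045,"tx": 0,"ty": 0,"tz": 0.005,"yaw": 0},
    {"hand": 0.045,"tx": 0,"ty": 0,"tz": 0.005,"yaw": 0},
    {"hand": 0.045,"tx": 0,"ty": 0,"tz": 0.002,"yaw": 0},
    {"hand": 0.045,"tx": 0,"ty": 0,"tz": 0,"yaw": 0},
    {"hand": 0.045,"tx": 0,"ty": 0,"tz": 0,"yaw": 0},
  ],
)

```text
clock: 29.72
tool_pos: [0.6703, -0.1103, 0.1974]
tool_rot: [[0.82, 0.573, 0.0], [0.573, -0.82, -0.0], [0.0, 0.0, -1.0]]
contact_force: [0.4, -0.6, -0.8]
grip_width: 0.0519
grasp_force: 27.0
```

play_rows(
  motion=[
    {"hand": 0.045,"tx": 0,"ty": 0,"tz": 0.001,"yaw": 0},
    {"hand": 0.045,"tx": 0,"ty": 0,"tz": 0.001,"yaw": 0},
    {"hand": 0.045,"tx": 0,"ty": 0,"tz": 0,"yaw": 0},
  ],
)

```text
clock: 30.1
tool_pos: [0.6701, -0.1102, 0.1952]
tool_rot: [[0.82, 0.573, -0.0], [0.573, -0.82, 0.0], [-0.0, -0.0, -1.0]]
contact_force: [0.2, -0.0, -1.1]
grip_width: 0.052
grasp_force: 27.0
```

play_rows(
  motion=[
    {"hand": 0.045,"tx": 0,"ty": 0,"tz": 0.001,"yaw": 0},
    {"hand": 0.045,"tx": 0,"ty": 0,"tz": 0,"yaw": 0},
    {"hand": 0.045,"tx": 0,"ty": 0,"tz": 0,"yaw": 0},
  ],
)

```text
clock: 30.48
tool_pos: [0.6702, -0.1102, 0.1943]
tool_rot: [[0.82, 0.573, 0.0], [0.573, -0.82, 0.0], [0.0, -0.0, -1.0]]
contact_force: [-0.0, -0.2, -0.5]
grip_width: 0.0524
grasp_force: 27.0
```

play_rows(
  motion=[
    {"hand": 0.045,"tx": 0,"ty": 0,"tz": 0.001,"yaw": 0},
    {"hand": 0.045,"tx": 0,"ty": 0,"tz": 0.001,"yaw": 0},
    {"hand": 0.045,"tx": 0,"ty": 0,"tz": 0,"yaw": 0},
  ],
)

```text
clock: 30.85
tool_pos: [0.6701, -0.1102, 0.1921]
tool_rot: [[0.82, 0.573, -0.0], [0.573, -0.82, 0.0], [-0.0, -0.0, -1.0]]
contact_force: [-0.4, 0.9, -0.3]
grip_width: 0.0522
grasp_force: 27.0
```

play_rows(
  motion=[
    {"hand": 0.045,"tx": 0,"ty": 0,"tz": 0.001,"yaw": 0},
    {"hand": 0.045,"tx": 0,"ty": 0,"tz": 0,"yaw": 0},
  ],
)

```text
clock: 31.1
tool_pos: [0.6701, -0.1102, 0.1912]
tool_rot: [[0.82, 0.573, -0.0], [0.573, -0.82, 0.0], [-0.0, -0.0, -1.0]]
contact_force: [-0.8, 0.5, -0.1]
grip_width: 0.0523
grasp_force: 27.0
```

play_rows(
  motion=[
    {"hand": 0.045,"tx": 0,"ty": 0,"tz": 0.001,"yaw": 0},
    {"hand": 0.045,"tx": 0,"ty": 0,"tz": 0,"yaw": 0},
  ],
)

```text
clock: 31.35
tool_pos: [0.6702, -0.1103, 0.1903]
tool_rot: [[0.82, 0.573, 0.0], [0.573, -0.82, 0.0], [0.0, -0.0, -1.0]]
contact_force: [0.6, -0.6, -0.5]
grip_width: 0.0523
grasp_force: 27.0
```

play_rows(
  motion=[
    {"hand": 0.045,"tx": 0,"ty": 0,"tz": 0.001,"yaw": 0},
    {"hand": 0.045,"tx": 0,"ty": 0,"tz": 0,"yaw": 0},
  ],
)

```text
clock: 31.6
tool_pos: [0.6702, -0.1103, 0.1902]
tool_rot: [[0.82, 0.573, 0.0], [0.573, -0.82, 0.0], [0.0, 0.0, -1.0]]
contact_force: [-1.2, 0.1, 4.7]
grip_width: 0.0518
grasp_force: 27.5
```

play_rows(
  motion=[
    {"hand": 0.045,"tx": 0,"ty": 0,"tz": 0.001,"yaw": 0},
    {"hand": 0.045,"tx": 0,"ty": 0,"tz": 0,"yaw": 0},
  ],
)

```text
clock: 31.85
tool_pos: [0.6702, -0.1103, 0.1901]
tool_rot: [[0.82, 0.573, 0.001], [0.573, -0.82, 0.0], [0.001, 0.0, -1.0]]
contact_force: [-4.4, 1.7, 10.7]
grip_width: 0.0517
grasp_force: 28.2
```

Seated on the hub at 0.190, as expected. I ease off, release slowly and rise.

play_rows(
  motion=[
    {"hand": 0.045,"tx": 0,"ty": 0,"tz": -0.0015,"yaw": 0},
    {"hand": 0.06,"tx": 0,"ty": 0,"tz": 0,"yaw": 0},
    {"hand": 0.07,"tx": 0,"ty": 0,"tz": 0,"yaw": 0},
    {"hand": 0.08,"tx": 0,"ty": 0,"tz": 0,"yaw": 0},
    {"hand": 0.08,"tx": 0,"ty": 0,"tz": 0,"yaw": 0},
  ],
)

```text
clock: 32.48
tool_pos: [0.6701, -0.1103, 0.1896]
tool_rot: [[0.82, 0.573, -0.0], [0.573, -0.82, 0.0], [-0.0, -0.0, -1.0]]
contact_force: [-0.3, -0.0, -0.7]
grip_width: 0.08
grasp_force: 0.0
```

play_rows(
  motion=[
    {"hand": 0.08,"tx": 0,"ty": 0,"tz": -0.01,"yaw": 0},
    {"hand": 0.08,"tx": 0,"ty": 0,"tz": -0.03,"yaw": 0},
    {"hand": 0.08,"tx": 0,"ty": 0,"tz": -0.04,"yaw": 0},
    {"hand": 0.08,"tx": -0.03,"ty": 0,"tz": -0.03,"yaw": 0},
    {"hand": 0.08,"tx": -0.03,"ty": 0,"tz": 0,"yaw": 0},
    {"hand": 0.08,"tx": 0,"ty": 0,"tz": 0,"yaw": 0},
    {"hand": 0.08,"tx": 0,"ty": 0,"tz": 0,"yaw": 0},
  ],
)

```text
clock: 33.35
tool_pos: [0.6215, -0.1439, 0.3002]
tool_rot: [[0.819, 0.573, 0.001], [0.573, -0.819, 0.001], [0.001, -0.0, -1.0]]
contact_force: [0.7, 0.1, 1.0]
grip_width: 0.08
grasp_force: 0.0
```

```bash
python3 - <<'E'
from h import *
s=status.observe();w=imaging.snapshot("wrist");b=imaging.snapshot("side");sc=imaging.snapshot("scene");print(np.round(s["tool_pos"],4),s["clock"])
r1=blobs(sc,(0,130,80),(8,255,255));r2=blobs(b,(0,130,80),(8,255,255));rw=blobs(w,(0,130,40),(8,255,255),100);print(r1,r2,rw)
try: print(tri([ray("scene",r1[0][0]),ray("side",r2[0][0]),ray("wrist",rw[0][0],s)]))
except Exception as e: print(e)
c=[cv2.resize(w[40:340,100:400],(400,400)),cv2.resize(b[140:260,265:385],(400,400))]
cv2.imwrite("pics/fin.png",cv2.convertScaleAbs(np.hstack(c),alpha=1.4))
E
```

```text
[ 0.6215 -0.1439  0.3002] 33.35
[([179.5, 176.2], [173, 174, 15, 5, 51])] [] [([257.3, 118.0], [221, 81, 74, 75, 3190])]
list index out of range
```

View pics/fin.png

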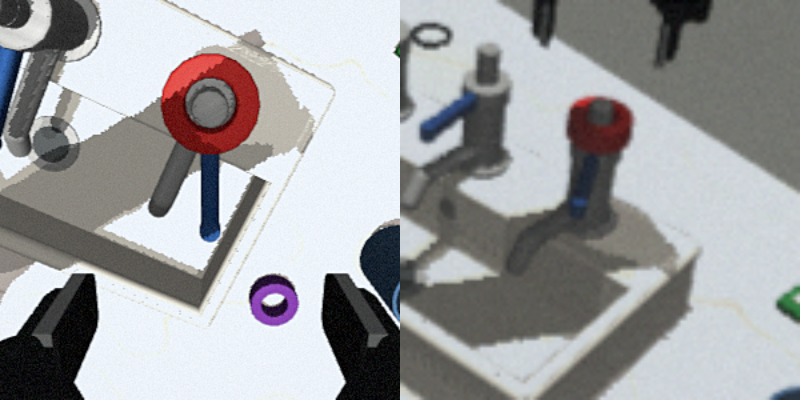

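The final view shows the red collar flat around spindle c (crop 210,103), lever c still swung right (bar end at crop 210,235), and the gripper clear. Handing in.

```bash
python3 -c "
from plant import order
print(order.close_job())"
```

```text
the job is handed in; nothing more can be done
None
```

The right-hand tap (c) has the loose lever: it is left swung fully right with the red collar flat on its handle, and the job was handed in at about 33 s; tap b proved sound, tap a was not tested because the loose one had been found, and the highest force read was about 12 N.

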